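# Close a boiler and offer up its safety valve

## Robot

A 6-joint arm with a two-finger parallel gripper is mounted at the origin on the work surface. World frame = base frame: x ahead of the robot, y to its left, z up, the work surface at z = 0. Lengths are in m, angles in rad, forces in N, time in s.
With the tool pointing down it reaches from about 0.3 to 1 m from the base axis. Payload 5.1 kg.
Tool frame: the origin (TCP) lies at the very end of the fingers, on their centre line; the grasp point (between the pads) lies 19 mm behind it; z points along the fingers, y is the line along which they close (so a half turn about z gives the same grasp; the last joint's range is limited). The gripper opens to 95 mm and grips with 3 to 60 N. Pads are 20 mm wide; open, the fingers measure 119 mm over their backs; the gripper's body (75 mm by 180 mm) begins 59 mm behind the grasp point.
Start: joints at [1.138, 0.124, 1.65, -0, 1.367, -0.083], TCP at [0.223, 0.611, 0.215] pointing down, gripper open.
Joint ranges: [-2.61, 2.61], [-1.02, 2.33], [0.03, 2.71], [-1.35, 4.49], [0.32, 2.68], [-2.91, 2.91]. Speed limits (rad/s): [2.57, 2.57, 3.14, 3.14, 3.14, 3.14].

## Interface

Orientations are given as a unit quaternion [x, y, z, w].
In Python, from cell import telemetry, get_image, robot gives the robot as it stands.
- The arm moves only by the tool drive_tool, never from a script. Its argument "rows" is a list of rows, each an object of numbers: "x", "y", "z": the shift along the world's x, y, z in cm; "yaw": the turn about the world's z in rad. In form: [{"x": .., "y": .., "z": .., "yaw": ..}, ...]. A call has 1 to 5 rows; each row is the pose to reach, as a shift and turn from the pose commanded when the call began; what a row does not reach only later rows make up. A row lasts 1/12 s, in which the tool goes at most 41.7 mm and 7.16 degrees, less where a joint would pass 70% of its speed; a pose out of reach is approached as far as the arm can. A call with a gripper value outside its range is refused whole. "fingers" is the finger opening in cm, from 0 to 9.51, set as the call begins (left out, the last holds). The fingers move at their own pace and stop on an object; the grip force is fixed at half the most. Time passes only in rows, so rows that repeat a pose let the fingers close. It gives the time, the measured TCP pose, the force, the opening and the grip force at its end, in the units of the state.
- telemetry.read_state(): the state, without advancing time (a new reading comes with each control period).
- get_image(name): name is "scene" or "side" or "wrist"; returns a dict with "frame" (420x560x3 uint8, blue, green, red), "depth" (420x560 float32, m along the optical axis (not along the pixel's ray), 0 where there is no reading), "fx", "fy", "cx", "cy" (pixels), "eye" and "attitude" of the camera in the world. Camera axes: x right, y down, z forward; pixel columns grow to the right and rows downward; lengths in m; the calibration is good to about 2 mm. A picture is of the moment at which its call begins.
- robot.hand_in(): hands the job in; it is judged then, once.
The state is a dict: "t": time; "joint_positions": joint angles; "qd": joint speeds; "effort": joint torques, N m; "ee_pos": TCP position; "tool_rot": TCP orientation; "wrist_force": force on the tool from outside, world axes, zero at the start; "torque": the same for the moment, N m; "width": finger opening in m; "grasp_force": force on a finger pad.
Only numpy, scipy, OpenCV 4.12 (cv2) and the standard library are available. Lean on these libraries where they do the work, as an engineer would, in place of code of your own. Each camera call takes 0.05 s, during which the arm holds its last target. There are 200 camera calls.

## Task

Close the steel boiler: set the loose aluminium cover onto its rim, plug side down, gently, so that it sits fully seated and level, and let go of it. Then take the brass safety valve with the red cap out of the green stand, carry it over the yellow bins, and finish while holding it still and upright, centred over the open neck of the cover with its foot about a centimetre above it, never letting the valve touch the cover. Do not shift the bins, and leave the other two fittings where they are in the stand.

Things in the scene. Friction and masses are not known exactly. Their poses are not given: they have to be found in the camera images.
- boiler_rim (a point): Centre of the mouth of the fixed boiler, an upright open steel cylinder 110 mm in outer diameter with a 4 mm wall (mouth 102 mm across), on a blue foot plate 150 x 130 x 12 mm. The point lies in the plane of the rim, 100 mm above the bench. z is up.
- cover_flange (a point): Centre of the underside of the flange of the loose round aluminium cover (about 0.3 kg). The flange is 116 mm in diameter and 5 mm thick. Below it a black plug reaches down 8 mm, 92 mm in diameter tapering to 84 mm at the bottom; it enters the boiler's mouth with 5 mm to spare all round. Seated, this point coincides with the rim's centre. At the start the cover lies level on the bench on its plug, neck up, this point 8 mm above the bench. z is up through the neck.
- cover_neck (a point): Half-way point (25 mm above cover_flange) on the axis of the cover's upright neck, a round tube 34 mm in outer diameter that stands 40 mm above the flange's top: the place to grip the cover. Six bolt heads on the flange, 48 mm from the axis, are 3 mm high.
- cover_port (a point): Centre of the open top end of the cover's neck (45 mm above cover_flange); bore 24 mm across, blind, 20 mm deep. The valve is to hover over this point. z is along the neck's axis, up when the cover is level.
- valve_center (a point): Half-way point on the axis of the safety valve (about 0.16 kg), 43 mm above its foot: an upright round fitting 86 mm high in all. From the foot up: brass foot 18 mm in diameter and 22 mm long, brass body 30 mm in diameter and 44 mm long (22 to 66 mm above the foot), red plastic cap 24 mm in diameter and 20 mm long. z is along its axis, up. At the start it stands foot down in one of the three holes of the stand, its body resting on the stand's top.
- valve_foot (a point): Centre of the lower end of the safety valve's foot, 43 mm below valve_center.
- stand: Fixed green plastic block, 200 mm along its x, 56 mm along its y, 24 mm high, origin at the centre of its underside. It has three through holes 22 mm across in a row along its x, at -65, 0 and +65 mm; each holds one fitting, in any order. The stand and the cover start on opposite sides of the boiler, either way round.
- sensor_center (a point): Centre of the sensor, a bystander in the stand: black body 30 mm in diameter with a narrower blue top, 68 mm high in all, 48 mm of it above the stand. Leave it.
- plug_center (a point): Centre of the blanking plug, a bystander in the stand: bare steel body 28 mm in diameter with a dark 30 mm head, 62 mm high in all, 42 mm of it above the stand. Leave it.
- bin_left: Yellow stock bin (0.9 kg, loose) between the boiler and whatever lies on the robot's left: 200 mm along its x, 85 mm along its y, 120 mm high, open at the top, its front (-x) wall only 65 mm high. Origin at the centre of its underside.
- bin_right: Yellow stock bin like the other (200 x 85 x 120 mm), between the boiler and whatever lies on the robot's right. Origin at the centre of its underside.
Things that resemble listed ones, but are neither listed nor needed, are in the scene too. What is shaped like the part that bears cover_flange but brown, orange or purple is not meant.

How it is judged:
By the outcome, as a careful person would: the job done as asked, in the order asked, and still so for the second after the job is handed in, while the arm keeps its last pose, push and grip.
It also fails if it takes over 72 s, if anything falls off the work surface, if the arm or the gripper's body presses on something with over 40 N, if the wrist force passes 120 N, or if a joint passes its speed limit or range.

## Working session

There is one attempt and no reset: what is moved stays moved. The work goes in short steps, Python scripts to look and compute and a tool call to move; the robot and the scene stay as the last step left them, time stands still between calls to the robot, and variables do not carry over. Pictures are saved under pics/ and viewed, at most 10 in all, crops included, and the job is handed in when it is done.

Besides the shell and the picture viewer there is one more tool, called after ">>>" as name(argument=value, ...) on one line, values as JSON. drive_tool: Moves the arm, as the interface text tells. Its arguments: {"type":"object","properties":{"rows":{"type":"array"},"fingers":{"type":"number"}},"required":["rows"]}

```bash
mkdir -p pics; ls; cat > h.py <<'E'
import numpy as np, cv2
from cell import telemetry, get_image, robot
from scipy.spatial.transform import Rotation as R
def att(im):
    a=np.array(im["attitude"],float)
    return a if a.shape==(3,3) else R.from_quat(a).as_matrix()
def pts(im):
    d=im["depth"]; v,u=np.indices(d.shape)
    c=np.stack([(u-im["cx"])/im["fx"]*d,(v-im["cy"])/im["fy"]*d,d],-1)
    return c@att(im).T+np.array(im["eye"])
def plane(im,u,v,z):
    r=att(im)@np.array([(u-im["cx"])/im["fx"],(v-im["cy"])/im["fy"],1]); e=np.array(im["eye"])
    return e+r*(z-e[2])/r[2]
def proj(im,p):
    c=att(im).T@(np.array(p)-np.array(im["eye"]))
    return c[:2]/c[2]*[im["fx"],im["fy"]]+[im["cx"],im["cy"]]
E
python3 - <<'E'
from h import *
a=get_image("scene");b=get_image("side")
for n,i in(("scene",a),("side",b)):
    cv2.imwrite(f"pics/{n}.png",i["frame"]); print(n,i["eye"],i["attitude"],i["fx"],(i["depth"]>0).mean())
    np.savez(f"{n}.npz",**i)
print(telemetry.read_state())
E
```

```text
pics
scene [ 1.14434818 -0.32782467  0.86207457] [ 0.81855868  0.43284425 -0.18391384 -0.32982304] 403.5212015747787 0.9958801020408163
side [ 0.13759489 -0.81430578  0.68145848] [ 0.85424323 -0.18319958  0.09465241 -0.47722881] 412.4072381045336 0.9958375850340137
{'t': 0.1, 'joint_positions': array([ 1.13839167e+00,  1.24427151e-01,  1.65153640e+00,  2.24310998e-05,
        1.36748170e+00, -8.25976295e-02]), 'qd': array([ 0.00064747, -0.00144171, -0.00291262, -0.00033344, -0.00015317,
       -0.00056776]), 'effort': array([ 1.89414818e-04, -4.18881941e+01, -3.61095715e+01,  7.76487705e-02,
        4.61463514e-02, -6.74324383e-05]), 'ee_pos': array([0.22254331, 0.61010317, 0.21351882]), 'tool_rot': array([ 1.74015287e-01,  9.84742515e-01, -8.92962753e-04, -2.46516493e-04]), 'wrist_force': array([-0.23984769, -0.30638728, -0.21933977]), 'torque': array([-0.03519577,  0.00811198,  0.00307642]), 'grasp_force': 0.0, 'width': 0.095220829952037}
```

View pics/scene.png

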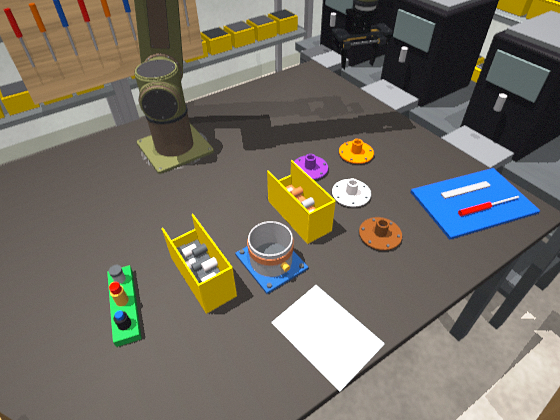

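View pics/side.png

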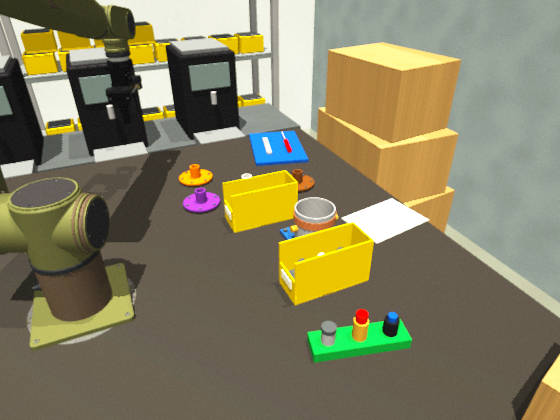

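The scene view shows four cover-like parts: purple (311,165), orange (357,151), bare aluminium (351,191) and brown (381,233). The aluminium one at (351,191) fits, because the other three colours are excluded. The boiler mouth is at (270,240). The red-capped valve is at (116,290), in the middle of the stand, and the bins are at (200,262) and (300,203).

```bash
python3 - <<'E'
from h import *
a=dict(np.load("scene.npz")); b=dict(np.load("side.npz"))
P=pts(a); f=a["frame"]
cv2.imwrite("pics/crop.png",cv2.resize(f[130:330,90:420],None,fx=2.4,fy=2.4,interpolation=cv2.INTER_CUBIC))
X,Y,Z=P[...,0],P[...,1],P[...,2]
hsv=cv2.cvtColor(f,cv2.COLOR_BGR2HSV);H,S,V=[hsv[...,i].astype(int) for i in range(3)]
v,u=np.indices(Z.shape)
def box(u0,u1,v0,v1): return (u>=u0)&(u<=u1)&(v>=v0)&(v<=v1)
def circ(m):
    p=P[m]; (c,r)=cv2.minEnclosingCircle(p[:,:2].astype(np.float32)); return c,r,np.median(p[:,2]),m.sum()
def fit(m):
    p=P[m]; A=np.c_[p[:,:2],np.ones(len(p))]; s=np.linalg.lstsq(A,(p[:,:2]**2).sum(1),rcond=None)[0]; return s[:2]/2,np.sqrt(s[2]+(s[:2]**2).sum()/4),len(p)
cm=box(325,375,170,212)
print("flange top",circ(cm&(abs(Z-.013)<.0025)&(V>120)), "neck top",circ(cm&(Z>.048)))
rm=box(235,310,210,290)&(S<90)
print("rim",circ(rm&(abs(Z-.1)<.003)),fit(rm&(abs(Z-.1)<.003)))
vm=box(100,135,275,310)&((H<6)|(H>174))&(S>150)
print("cap",circ(vm&(Z>.078)),np.percentile(Z[vm],[5,50,99]))
g=(H>50)&(H<75)&(S>150)&box(90,150,250,350)&(abs(Z-.024)<.004)
print("stand",cv2.minAreaRect(P[g][:,:2].astype(np.float32)))
for n,bb in(("binA",box(155,240,210,312)),("binB",box(262,340,158,245))):
    m=bb&(H>20)&(H<34)&(S>150)&(Z>.01)&(Z<.13)
    print(n,cv2.minAreaRect(P[m][:,:2].astype(np.float32)),Z[m].max())
for n,bb in(("purple",box(285,330,150,182)),("orange",box(335,378,135,165)),("brown",box(355,405,212,252))):
    m=bb&(Z>.01)&(Z<.07)&(S>120); print(n,circ(m))
    
E
```

```text
flange top ((0.49857598543167114, 0.34441760182380676), 0.08935746550559998, np.float64(0.013473065457275057), np.int64(546)) neck top ((0.8300875425338745, 0.013559699058532715), 0.46410754323005676, np.float64(0.10266963549296848), np.int64(243))
rim ((0.6027758121490479, 0.0045143114402890205), 0.05586959049105644, np.float64(0.09999984454676691), np.int64(231)) (array([0.6031    , 0.00468665]), np.float64(0.052794353714646816), 231)
cap ((0.8226814270019531, -0.34370437264442444), 0.3221583962440491, np.float64(0.08796500738077051), np.int64(87)) [0.07368789 0.08697184 0.86207457]
stand ((0.5122541785240173, -0.35863304138183594), (0.056432146579027176, 0.20035529136657715), 75.87264251708984)
binA ((0.5414364337921143, -0.1638493835926056), (0.20208853483200073, 0.08615657687187195), 0.41606783866882324) 0.12386014423361469
binB ((0.5089147686958313, 0.16316364705562592), (0.08883413672447205, 0.20419108867645264), 89.32488250732422) 0.12338947218777663
purple ((0.3861061930656433, 0.2782266139984131), 0.10010596364736557, np.float64(0.015375573948033794), np.int64(590))
orange ((0.39183861017227173, 0.4905850887298584), 0.06116872653365135, np.float64(0.014733626117703458), np.int64(603))
brown ((0.6982834339141846, 0.30203473567962646), 0.05971955880522728, np.float64(0.014139800768857014), np.int64(1025))
```

View pics/crop.png

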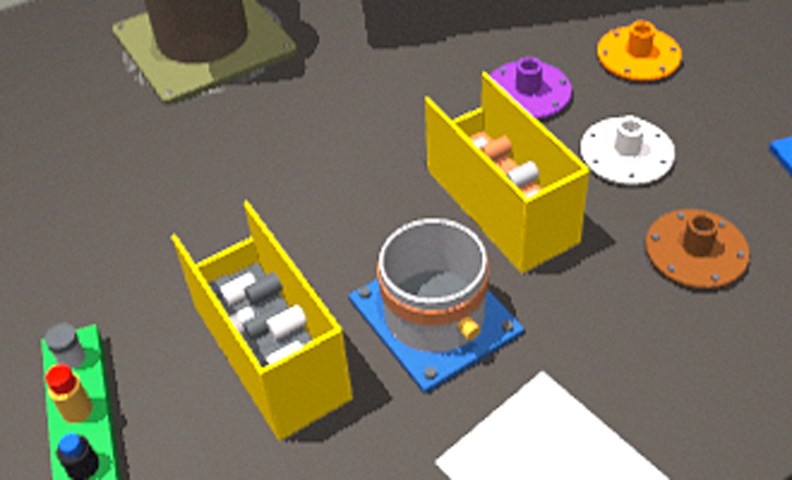

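The crop confirms both picks: the bare aluminium cover at crop (628,150) and the red-capped brass valve at crop (62,385), in the middle hole. I'll tighten the cover and cap fits next.

```bash
python3 - <<'E'
from h import *
a=dict(np.load("scene.npz")); P=pts(a); f=a["frame"]; Z=P[...,2]
hsv=cv2.cvtColor(f,cv2.COLOR_BGR2HSV).astype(int);S=hsv[...,1];V=hsv[...,2]
m=np.zeros(Z.shape,bool); m[172:210,328:375]=1
fl=m&(abs(Z-.013)<.004)&(V>130)&(S<60); 
n,l,st,_=cv2.connectedComponentsWithStats((m&(V>130)&(S<60)).astype(np.uint8)); k=1+st[1:,4].argmax()
fl&=(l==k); q=P[fl][:,:2].astype(np.float32); print("flange",cv2.minEnclosingCircle(q),len(q))
cn,_=cv2.findContours((l==k).astype(np.uint8),0,1); e=cv2.fitEllipse(max(cn,key=len)); print(e)
nk=m&(l==k)&(Z>.047)&(Z<.06); q=P[nk]; print("neck top",cv2.minEnclosingCircle(q[:,:2].astype(np.float32)),len(q),np.median(q[:,2]))
v,u=np.indices(Z.shape)
c=(abs(u-116)<14)&(abs(v-290)<14)&((hsv[...,0]<5)|(hsv[...,0]>174))&(S>150)&(Z>.083)&(Z<.093)
q=P[c]; print("cap",cv2.minEnclosingCircle(q[:,:2].astype(np.float32)),len(q),np.median(q[:,2]))
E
```

```text
flange ((0.5311439633369446, 0.34424835443496704), 0.05984416604042053) 642
((351.0149230957031, 192.01739501953125), (27.329904556274414, 38.82124328613281), 98.07555389404297)
neck top ((0.5297219157218933, 0.3432568609714508), 0.01825663447380066) 62 0.05243474413846522
cap ((0.5121554136276245, -0.3578978478908539), 0.011367478407919407) 67 0.08828629871620741
```

>>> drive_tool(rows=[{"x": 3, "y": -2.6}, {"x": 6, "y": -5.2}, {"x": 9, "y": -7.8}, {"x": 12, "y": -10.4}, {"x": 15, "y": -13}], fingers=5.5)

```text
validation failed for argument at $.ro...
```

>>> drive_tool(rows=[{"x": 3, "y": -2.6, "z": -1.5}, {"x": 6, "y": -5.2, "z": -3}, {"x": 9, "y": -7.8, "z": -4.5}, {"x": 12, "y": -10.4, "z": -6}, {"x": 15.7, "y": -13.7, "z": -7}])

```text
validation failed for argument at $.ro...
```

>>> drive_tool(rows=[{"x": 0}, {"x": 0}, {"x": 0}])

```text
validation failed for argument at $.ro...
```

```bash
python3 - <<'E'
from h import *
s=telemetry.read_state(); print(s["t"],s["ee_pos"],s["tool_rot"],s["width"],s["wrist_force"])
w=get_image("wrist"); cv2.imwrite("pics/w1.png",w["frame"]); P=pts(w); Z=P[...,2]; np.savez("w1.npz",**w)
m=(abs(Z-.053)<.004)&(np.hypot(P[...,0]-.53,P[...,1]-.3435)<.03)
q=P[m]; print(len(q),cv2.minEnclosingCircle(q[:,:2].astype(np.float32)),np.median(q[:,2]))
m=(abs(Z-.013)<.003)&(np.hypot(P[...,0]-.53,P[...,1]-.3435)<.08)
q=P[m]; print(len(q),cv2.minEnclosingCircle(q[:,:2].astype(np.float32)) if len(q) else 0)
E
```

```text
0.1 [0.22254331 0.61010317 0.21351882] [ 1.74015287e-01  9.84742515e-01 -8.92962753e-04 -2.46516493e-04] 0.095220829952037 [-0.23984769 -0.30638728 -0.21933977]
0 ((0.0, 0.0), 0.0) nan
0 0
  return _methods._mean(a, axis=axis, dtype=dtype,
  ret = ret.dtype.type(ret / rcount)
```

View pics/w1.png

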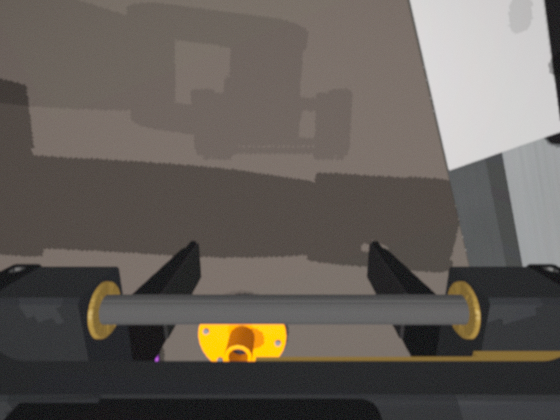

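The moves were refused, so the arm hasn't moved. The wrist view is still from the start pose: the fingers are at (170,300) and (395,300), with the orange decoy at (240,340). I'll resend with all four keys in every row.

>>> drive_tool(rows=[{"x": 3, "y": -2.6, "z": 0, "yaw": 0}, {"x": 6, "y": -5.2, "z": 0, "yaw": 0}, {"x": 9, "y": -7.8, "z": 0, "yaw": 0}, {"x": 12, "y": -10.4, "z": 0, "yaw": 0}, {"x": 15, "y": -13, "z": 0, "yaw": 0}], fingers=5.5)

```text
t: 0.57
ee_pos: [0.3736, 0.4792, 0.2143]
tool_rot: [0.174, 0.985, -0.0, -0.0]
wrist_force: [0.4, 0.8, -0.5]
width: 0.0672
grasp_force: 0.0
```

>>> drive_tool(rows=[{"x": 3, "y": -2.6, "z": -1.5, "yaw": 0}, {"x": 6, "y": -5.2, "z": -3, "yaw": 0}, {"x": 9, "y": -7.8, "z": -4.5, "yaw": 0}, {"x": 12, "y": -10.4, "z": -6, "yaw": 0}, {"x": 15.7, "y": -13.7, "z": -7.5, "yaw": 0}])

```text
t: 0.98
ee_pos: [0.521, 0.3503, 0.1421]
tool_rot: [0.174, 0.985, -0.0, -0.001]
wrist_force: [0.1, 0.4, 0.2]
width: 0.0551
grasp_force: 0.0
```

>>> drive_tool(rows=[{"x": 0, "y": 0, "z": 0, "yaw": 0}, {"x": 0, "y": 0, "z": 0, "yaw": 0}, {"x": 0, "y": 0, "z": 0, "yaw": 0}])

```text
t: 1.23
ee_pos: [0.5201, 0.3521, 0.1433]
tool_rot: [0.174, 0.985, -0.0, -0.0]
wrist_force: [0.1, 0.4, 0.2]
width: 0.0548
grasp_force: 0.0
```

```bash
python3 - <<'E'
from h import *
s=telemetry.read_state(); print(s["t"],s["ee_pos"],s["tool_rot"],s["width"],s["wrist_force"])
w=get_image("wrist"); cv2.imwrite("pics/w2.png",w["frame"]); P=pts(w); Z=P[...,2]; np.savez("w2.npz",**w); print(w["eye"])
for z,t,r in((.053,.004,.03),(.013,.003,.08)):
    q=P[(abs(Z-z)<t)&(np.hypot(P[...,0]-.53,P[...,1]-.3435)<r)]; print(len(q))
    if len(q): print(cv2.minEnclosingCircle(q[:,:2].astype(np.float32)),np.median(q[:,2]))
E
```

```text
1.2333 [0.52013871 0.35205228 0.14333037] [ 1.74317861e-01  9.84689359e-01 -5.12543112e-06 -3.86839817e-04] 0.054797250033612355 [0.09606702 0.41452996 0.20163129]
[0.4491475  0.37860881 0.31364769]
636
((0.5291373133659363, 0.3453896641731262), 0.016980985179543495) 0.05269908392948014
9200
((0.5297378897666931, 0.34523695707321167), 0.058340560644865036) 0.01306031732632193
```

View pics/w2.png

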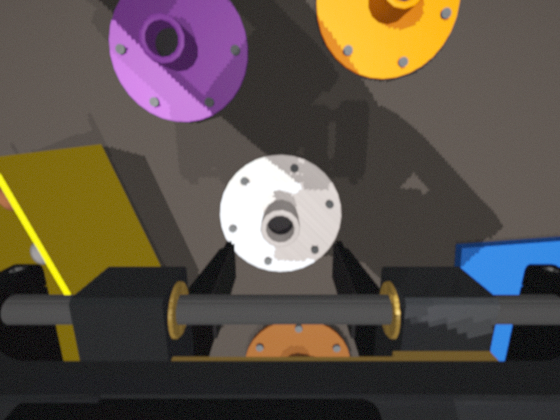

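The wrist view shows the aluminium cover at (280,212), between the fingers at (215,285) and (352,285). The neck is measured at (0.529, 0.345), so I'm shifting there and descending.

>>> drive_tool(rows=[{"x": 0.9, "y": -0.7, "z": 0, "yaw": 0}, {"x": 0.9, "y": -0.7, "z": -2, "yaw": 0}, {"x": 0.9, "y": -0.7, "z": -4, "yaw": 0}, {"x": 0.9, "y": -0.7, "z": -6, "yaw": 0}, {"x": 0.9, "y": -0.7, "z": -7.5, "yaw": 0}])

```text
t: 1.7
ee_pos: [0.5288, 0.3456, 0.0677]
tool_rot: [0.173, 0.985, -0.0, 0.0]
wrist_force: [0.2, -0.5, 0.0]
width: 0.0551
grasp_force: 0.0
```

>>> drive_tool(rows=[{"x": 0, "y": 0, "z": -1.5, "yaw": 0}, {"x": 0, "y": 0, "z": -3, "yaw": 0}, {"x": 0, "y": 0, "z": -4, "yaw": 0}, {"x": 0, "y": 0, "z": -4.5, "yaw": 0}, {"x": 0, "y": 0, "z": -4.5, "yaw": 0}])

```text
t: 2.12
ee_pos: [0.5286, 0.3447, 0.0221]
tool_rot: [0.174, 0.985, -0.001, -0.001]
wrist_force: [-0.1, -0.5, -0.1]
width: 0.0555
grasp_force: 0.0
```

>>> drive_tool(rows=[{"x": 0, "y": 0, "z": -0.1, "yaw": 0}, {"x": 0, "y": 0, "z": -0.1, "yaw": 0}, {"x": 0, "y": 0, "z": -0.1, "yaw": 0}, {"x": 0, "y": 0, "z": -0.1, "yaw": 0}, {"x": 0, "y": 0, "z": -0.1, "yaw": 0}], fingers=2.8)

```text
t: 2.53
ee_pos: [0.5299, 0.3452, 0.0235]
tool_rot: [0.174, 0.985, 0.0, 0.001]
wrist_force: [0.4, -0.8, 2.6]
width: 0.0325
grasp_force: 30.0
```

>>> drive_tool(rows=[{"x": 0, "y": 0, "z": 0, "yaw": 0}, {"x": 0, "y": 0, "z": 0, "yaw": 0}, {"x": 0, "y": 0, "z": 0.5, "yaw": 0}, {"x": 0, "y": 0, "z": 1, "yaw": 0}, {"x": 0, "y": 0, "z": 2, "yaw": 0}])

```text
t: 2.95
ee_pos: [0.5277, 0.3442, 0.0408]
tool_rot: [0.174, 0.985, -0.001, -0.002]
wrist_force: [-0.9, -0.4, -2.7]
width: 0.032
grasp_force: 30.0
```

>>> drive_tool(rows=[{"x": 0, "y": 0, "z": 2, "yaw": 0}, {"x": 0, "y": 0, "z": 5, "yaw": 0}, {"x": 0, "y": 0, "z": 8.5, "yaw": 0}, {"x": 0, "y": 0, "z": 12, "yaw": 0}, {"x": 0, "y": 0, "z": 15, "yaw": 0}])

```text
t: 3.37
ee_pos: [0.5293, 0.3451, 0.1953]
tool_rot: [0.174, 0.985, 0.0, 0.001]
wrist_force: [1.1, 0.0, -3.1]
width: 0.0323
grasp_force: 30.0
```

>>> drive_tool(rows=[{"x": 0.2, "y": -1.5, "z": 0.5, "yaw": 0}, {"x": 0.7, "y": -4, "z": 1, "yaw": 0}, {"x": 1.5, "y": -7.5, "z": 1, "yaw": 0}, {"x": 2.3, "y": -11, "z": 1, "yaw": 0}, {"x": 3.1, "y": -14.5, "z": 1, "yaw": 0}])

```text
t: 3.78
ee_pos: [0.5595, 0.198, 0.2014]
tool_rot: [0.174, 0.985, -0.001, -0.001]
wrist_force: [1.0, -0.2, -2.6]
width: 0.0323
grasp_force: 30.0
```

>>> drive_tool(rows=[{"x": 0.8, "y": -3.5, "z": 0, "yaw": 0}, {"x": 1.6, "y": -7, "z": 0, "yaw": 0}, {"x": 2.4, "y": -10.5, "z": 0, "yaw": 0}, {"x": 3.3, "y": -14, "z": 0, "yaw": 0}, {"x": 3.9, "y": -17, "z": 0, "yaw": 0}])

```text
t: 4.2
ee_pos: [0.5986, 0.027, 0.2012]
tool_rot: [0.175, 0.985, -0.0, -0.001]
wrist_force: [0.3, -0.6, -3.7]
width: 0.0324
grasp_force: 30.0
```

>>> drive_tool(rows=[{"x": 0.2, "y": -1.5, "z": 0, "yaw": 0}, {"x": 0.4, "y": -2.5, "z": 0, "yaw": 0}, {"x": 0.4, "y": -2.5, "z": 0, "yaw": 0}, {"x": 0.4, "y": -2.5, "z": 0, "yaw": 0}, {"x": 0.4, "y": -2.5, "z": 0, "yaw": 0}])

```text
t: 4.62
ee_pos: [0.6029, 0.0063, 0.2022]
tool_rot: [0.173, 0.985, 0.0, -0.0]
wrist_force: [-0.0, -0.4, -2.9]
width: 0.0324
grasp_force: 30.0
```

```bash
python3 - <<'E'
from h import *
s=telemetry.read_state(); print(s["t"],s["ee_pos"],s["tool_rot"],s["width"],s["wrist_force"],s["torque"])
w=get_image("wrist"); P=pts(w); Z=P[...,2]; np.savez("w3.npz",**w); e=s["ee_pos"]
f=w["frame"]; ps=get_image("scene"); np.savez("s3.npz",**ps)
cv2.imwrite("pics/c3.png",np.hstack([cv2.resize(f,(400,300)),cv2.resize(ps["frame"][150:300,170:370],(400,300))]))
m=(np.hypot(P[...,0]-e[0],P[...,1]-e[1])<.065)&(abs(Z-(e[2]-.0095))<.004)
q=P[m]; print(len(q),cv2.minEnclosingCircle(q[:,:2].astype(np.float32)),np.median(q[:,2]))
print("plane", np.linalg.lstsq(np.c_[q[:,:2],np.ones(len(q))],q[:,2],rcond=None)[0])
E
```

```text
4.6167 [0.60293842 0.00630687 0.20220848] [ 1.73400197e-01  9.84851315e-01  3.13174121e-04 -4.00360199e-04] 0.032447746551043814 [-0.04157652 -0.36843998 -2.8873018 ] [ 0.06333931  0.04149888 -0.02194865]
15777 ((0.6029881834983826, 0.006400333251804113), 0.058550283312797546) 0.19188834749261607
plane [-0.0022971   0.00175003  0.1932892 ]
```

View pics/c3.png

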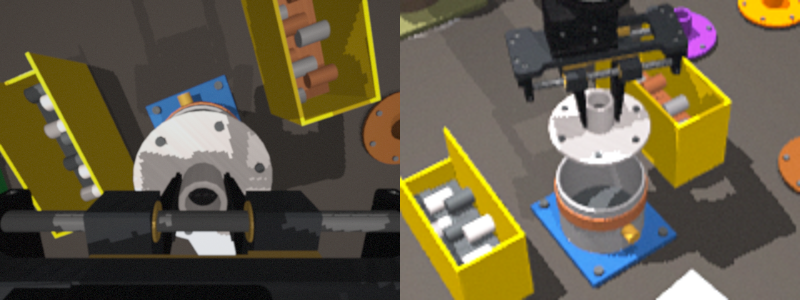

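The picture shows the cover held level (left, flange at (203,170)), right above the mouth (right, (600,125) over (600,185)). Lowering it.

>>> drive_tool(rows=[{"x": 0, "y": -0.1, "z": -1, "yaw": 0}, {"x": 0, "y": -0.1, "z": -3, "yaw": 0}, {"x": 0, "y": -0.1, "z": -5, "yaw": 0}, {"x": 0, "y": -0.1, "z": -6.5, "yaw": 0}, {"x": 0, "y": -0.1, "z": -7.2, "yaw": 0}])

```text
t: 5.13
ee_pos: [0.6013, 0.0049, 0.1268]
tool_rot: [0.173, 0.985, -0.0, -0.003]
wrist_force: [-0.4, -0.8, -3.5]
width: 0.0327
grasp_force: 30.0
```

>>> drive_tool(rows=[{"x": 0, "y": 0, "z": -0.2, "yaw": 0}, {"x": 0, "y": 0, "z": -0.4, "yaw": 0}, {"x": 0, "y": 0, "z": -0.6, "yaw": 0}, {"x": 0, "y": 0, "z": -0.8, "yaw": 0}, {"x": 0, "y": 0, "z": -1.0, "yaw": 0}])

```text
t: 5.55
ee_pos: [0.6041, 0.004, 0.1216]
tool_rot: [0.174, 0.985, 0.0, 0.001]
wrist_force: [-0.4, -0.0, -3.4]
width: 0.0321
grasp_force: 30.0
```

>>> drive_tool(rows=[{"x": 0, "y": 0, "z": -0.05, "yaw": 0}, {"x": 0, "y": 0, "z": -0.1, "yaw": 0}, {"x": 0, "y": 0, "z": -0.15, "yaw": 0}, {"x": 0, "y": 0, "z": -0.2, "yaw": 0}, {"x": 0, "y": 0, "z": -0.25, "yaw": 0}])

```text
t: 5.97
ee_pos: [0.6034, 0.004, 0.1181]
tool_rot: [0.174, 0.985, 0.0, 0.0]
wrist_force: [-0.2, 0.1, -2.7]
width: 0.0328
grasp_force: 30.0
```

>>> drive_tool(rows=[{"x": 0, "y": 0, "z": -0.05, "yaw": 0}, {"x": 0, "y": 0, "z": -0.1, "yaw": 0}, {"x": 0, "y": 0, "z": -0.15, "yaw": 0}, {"x": 0, "y": 0, "z": -0.2, "yaw": 0}, {"x": 0, "y": 0, "z": -0.2, "yaw": 0}])

```text
t: 6.38
ee_pos: [0.6033, 0.004, 0.1159]
tool_rot: [0.174, 0.985, -0.0, -0.0]
wrist_force: [0.1, 0.1, -3.6]
width: 0.0324
grasp_force: 30.0
```

>>> drive_tool(rows=[{"x": 0, "y": 0, "z": -0.03, "yaw": 0}, {"x": 0, "y": 0, "z": -0.06, "yaw": 0}, {"x": 0, "y": 0, "z": -0.1, "yaw": 0}, {"x": 0, "y": 0, "z": -0.1, "yaw": 0}, {"x": 0, "y": 0, "z": -0.1, "yaw": 0}])

```text
t: 6.8
ee_pos: [0.6035, 0.004, 0.1155]
tool_rot: [0.174, 0.985, -0.0, 0.0]
wrist_force: [-2.3, -1.2, -1.1]
width: 0.032
grasp_force: 30.0
```

Contact is beginning: the wrist is carrying less weight. I'll lower a little more.

>>> drive_tool(rows=[{"x": 0, "y": 0, "z": -0.03, "yaw": 0}, {"x": 0, "y": 0, "z": -0.06, "yaw": 0}, {"x": 0, "y": 0, "z": -0.06, "yaw": 0}, {"x": 0, "y": 0, "z": -0.06, "yaw": 0}])

```text
t: 7.13
ee_pos: [0.6034, 0.004, 0.1155]
tool_rot: [0.174, 0.985, -0.0, 0.0]
wrist_force: [-4.9, 0.1, 5.2]
width: 0.0324
grasp_force: 30.0
```

```bash
python3 - <<'E'
from h import *
s=telemetry.read_state(); print(s["t"],s["ee_pos"],s["width"],s["wrist_force"],s["torque"])
w=get_image("wrist"); P=pts(w); Z=P[...,2]; e=s["ee_pos"]
q=P[(np.hypot(P[...,0]-e[0],P[...,1]-e[1])<.065)&(abs(Z-.105)<.004)]
print(len(q),cv2.minEnclosingCircle(q[:,:2].astype(np.float32)),np.median(q[:,2]))
print("plane", np.linalg.lstsq(np.c_[q[:,:2]-e[:2],np.ones(len(q))],q[:,2],rcond=None)[0])
E
```

```text
7.1333 [0.60343451 0.00401992 0.11545488] 0.03241333358147568 [-4.8766676   0.12357835  5.24850311] [ 0.02919405  0.76426011 -0.04127658]
15753 ((0.6035939455032349, 0.004386750981211662), 0.058383721858263016) 0.10513502327432586
plane [-5.41709544e-05  7.26399286e-04  1.05195649e-01]
```

>>> drive_tool(rows=[{"x": 0, "y": 0, "z": 0.05, "yaw": 0}, {"x": 0, "y": 0, "z": 0.1, "yaw": 0}, {"x": 0, "y": 0, "z": 0.1, "yaw": 0}, {"x": 0, "y": 0, "z": 0.1, "yaw": 0}, {"x": 0, "y": 0, "z": 0.1, "yaw": 0}], fingers=5.5)

```text
t: 7.6
ee_pos: [0.6034, 0.004, 0.1152]
tool_rot: [0.174, 0.985, 0.0, 0.0]
wrist_force: [0.1, -0.2, 0.4]
width: 0.0543
grasp_force: 0.0
```

>>> drive_tool(rows=[{"x": 0, "y": 0, "z": 0.5, "yaw": 0}, {"x": 0, "y": 0, "z": 2, "yaw": 0}, {"x": 0, "y": 0, "z": 4, "yaw": 0}, {"x": 0, "y": 0, "z": 7, "yaw": 0}, {"x": 0, "y": 0, "z": 10, "yaw": 0}])

```text
t: 8.02
ee_pos: [0.6027, 0.0041, 0.2157]
tool_rot: [0.174, 0.985, -0.0, -0.001]
wrist_force: [1.5, -0.6, -0.4]
width: 0.055
grasp_force: 0.0
```

>>> drive_tool(rows=[{"x": 0, "y": 0, "z": 1, "yaw": 0}, {"x": 0, "y": 0, "z": 1, "yaw": 0}, {"x": 0, "y": 0, "z": 1, "yaw": 0}])

```text
t: 8.27
ee_pos: [0.6034, 0.004, 0.2254]
tool_rot: [0.174, 0.985, 0.0, 0.0]
wrist_force: [-0.0, 0.5, 0.8]
width: 0.0551
grasp_force: 0.0
```

```bash
python3 - <<'E'
from h import *
s=telemetry.read_state(); print(s["t"],s["ee_pos"],s["width"],s["wrist_force"])
for n in("wrist","scene"):
    w=get_image(n); P=pts(w); Z=P[...,2]; r=np.hypot(P[...,0]-.6035,P[...,1]-.0044); np.savez(f"{n}4.npz",**w)
    for z,rr in((.105,.065),(.145,.025)):
        q=P[(r<rr)&(abs(Z-z)<.004)]
        print(n,z,len(q),cv2.minEnclosingCircle(q[:,:2].astype(np.float32)) if len(q) else 0,np.median(q[:,2]))
        if z<.12: print("plane", np.linalg.lstsq(np.c_[q[:,:2]-[.603,.004],np.ones(len(q))],q[:,2],rcond=None)[0])
cv2.imwrite("pics/c4.png",cv2.resize(w["frame"][180:300,200:340],None,fx=4,fy=4))
E
```

```text
8.2667 [0.60343674 0.00403059 0.22543036] 0.05505219375458918 [-0.04625292  0.51868877  0.79129269]
wrist 0.105 10296 ((0.6032634973526001, 0.004532393533736467), 0.05820633843541145) 0.10508656845504366
plane [-1.03388552e-04  3.62798574e-04  1.05148359e-01]
wrist 0.145 702 ((0.6030609607696533, 0.004853903315961361), 0.017052646726369858) 0.14476302183500403
scene 0.105 1141 ((0.6036302447319031, 0.003822543891146779), 0.059564054012298584) 0.10551628673040025
plane [-0.00209426  0.00121781  0.10555772]
scene 0.145 85 ((0.6043769717216492, 0.0031944785732775927), 0.017920656129717827) 0.14431606128547336
```

View pics/c4.png

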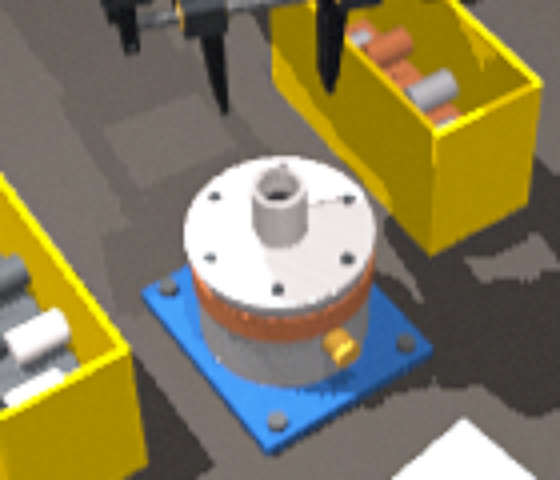

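The cover is seated and level on the boiler at crop (280,230): flange top at 0.105 m, tilt under 0.1°. Next is the valve.

>>> drive_tool(rows=[{"x": -0.4, "y": -1.5, "z": 0, "yaw": 0.02}, {"x": -1.2, "y": -5, "z": 0, "yaw": 0.04}, {"x": -2.1, "y": -8.7, "z": 0, "yaw": 0.06}, {"x": -3.0, "y": -12.5, "z": 0, "yaw": 0.08}, {"x": -3.9, "y": -16, "z": 0, "yaw": 0.1}])

```text
t: 8.78
ee_pos: [0.5627, -0.1571, 0.2226]
tool_rot: [0.124, 0.992, 0.0, -0.002]
wrist_force: [0.5, 1.2, 0.8]
width: 0.0548
grasp_force: 0.0
```

>>> drive_tool(rows=[{"x": -1, "y": -4, "z": 0, "yaw": 0}, {"x": -2, "y": -8, "z": 0, "yaw": 0}, {"x": -3, "y": -12, "z": 0, "yaw": 0}, {"x": -4, "y": -15.5, "z": 0, "yaw": 0}, {"x": -4.7, "y": -18.5, "z": 0, "yaw": 0}])

```text
t: 9.2
ee_pos: [0.5152, -0.3427, 0.2225]
tool_rot: [0.125, 0.992, 0.001, -0.002]
wrist_force: [1.0, 0.5, -0.4]
width: 0.0549
grasp_force: 0.0
```

>>> drive_tool(rows=[{"x": -0.5, "y": -1.5, "z": -1, "yaw": 0}, {"x": -0.5, "y": -1.5, "z": -3, "yaw": 0}, {"x": -0.5, "y": -1.5, "z": -5, "yaw": 0}, {"x": -0.5, "y": -1.5, "z": -6, "yaw": 0}, {"x": -0.5, "y": -1.5, "z": -6, "yaw": 0}])

```text
t: 9.62
ee_pos: [0.5101, -0.3536, 0.1597]
tool_rot: [0.124, 0.992, 0.003, -0.004]
wrist_force: [0.1, -0.3, -0.3]
width: 0.0551
grasp_force: 0.0
```

```bash
python3 - <<'E'
from h import *
s=telemetry.read_state(); e=s["ee_pos"]; print(s["t"],e,s["tool_rot"],s["width"])
w=get_image("wrist"); P=pts(w); Z=P[...,2]; f=w["frame"]; np.savez("w5.npz",**w); cv2.imwrite("pics/w5.png",f)
h=cv2.cvtColor(f,cv2.COLOR_BGR2HSV); red=((h[...,0]<5)|(h[...,0]>174))&(h[...,1]>150)
near=np.hypot(P[...,0]-.512,P[...,1]+.358)<.04
q=P[red&near&(abs(Z-.088)<.003)]; print(len(q),cv2.minEnclosingCircle(q[:,:2].astype(np.float32)),np.median(q[:,2]))
g=(h[...,0]>50)&(h[...,0]<75)&(h[...,1]>150)&(abs(Z-.024)<.003); print(cv2.minAreaRect(P[g][:,:2].astype(np.float32)))
t=R.from_quat(s["tool_rot"]).as_matrix(); print("close deg",np.degrees(np.arctan2(t[1,1],t[0,1])))
E
```

```text
9.6167 [ 0.51012414 -0.35359215  0.15969742] [ 0.12442228  0.99221849  0.0026076  -0.00384214] 0.05510443618013198
606 ((0.5094345211982727, -0.35694828629493713), 0.011440700851380825) 0.08794607362348611
((0.5392393469810486, -0.3500480055809021), (0.04383348301053047, 0.15083354711532593), 63.51055145263672)
close deg 75.70405581072373
```

View pics/w5.png

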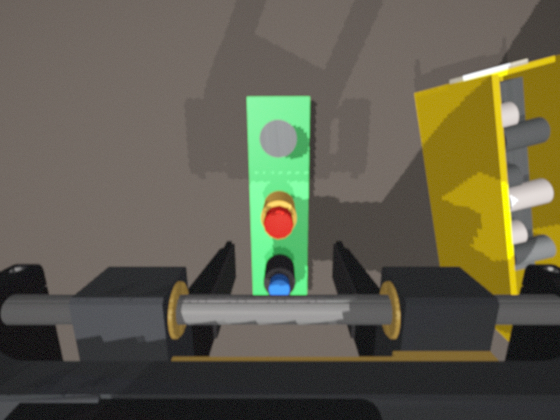

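The wrist view shows the red cap at (278,222) in the stand's middle hole, with the fingers straddling it and closing across the stand. The blue-topped sensor (278,285) and the grey plug (278,137) are clear. Descending.

>>> drive_tool(rows=[{"x": 0, "y": -0.3, "z": 0, "yaw": 0}, {"x": 0, "y": -0.3, "z": -2, "yaw": 0}, {"x": 0, "y": -0.3, "z": -4, "yaw": 0}, {"x": 0, "y": -0.3, "z": -6, "yaw": 0}, {"x": 0, "y": -0.3, "z": -8, "yaw": 0}])

```text
t: 10.08
ee_pos: [0.5137, -0.3596, 0.0868]
tool_rot: [0.124, 0.992, -0.001, 0.002]
wrist_force: [-0.1, 0.3, -0.5]
width: 0.0552
grasp_force: 0.0
```

>>> drive_tool(rows=[{"x": 0, "y": 0, "z": -1.5, "yaw": 0}, {"x": 0, "y": 0, "z": -3, "yaw": 0}, {"x": 0, "y": 0, "z": -4, "yaw": 0}, {"x": 0, "y": 0, "z": -4.5, "yaw": 0}, {"x": 0, "y": 0, "z": -4.5, "yaw": 0}])

```text
t: 10.5
ee_pos: [0.5124, -0.3588, 0.0401]
tool_rot: [0.124, 0.992, 0.0, -0.0]
wrist_force: [0.1, -0.1, -0.1]
width: 0.055
grasp_force: 0.0
```

>>> drive_tool(rows=[{"x": 0, "y": 0, "z": 0, "yaw": 0}, {"x": 0, "y": 0, "z": 0, "yaw": 0}])

```text
t: 10.67
ee_pos: [0.5132, -0.3596, 0.042]
tool_rot: [0.124, 0.992, -0.001, 0.001]
wrist_force: [0.1, -1.2, -0.1]
width: 0.0549
grasp_force: 0.0
```

>>> drive_tool(rows=[{"x": -0.15, "y": 0.15, "z": -0.4, "yaw": 0}, {"x": -0.15, "y": 0.15, "z": -0.8, "yaw": 0}, {"x": -0.15, "y": 0.15, "z": -1, "yaw": 0}, {"x": -0.15, "y": 0.15, "z": -1, "yaw": 0}, {"x": -0.15, "y": 0.15, "z": -1, "yaw": 0}])

```text
t: 11.08
ee_pos: [0.5107, -0.3573, 0.0301]
tool_rot: [0.125, 0.992, 0.0, -0.0]
wrist_force: [-1.0, -0.5, -0.4]
width: 0.0551
grasp_force: 0.0
```

>>> drive_tool(rows=[{"x": 0, "y": 0, "z": 0, "yaw": 0}, {"x": 0, "y": 0, "z": 0, "yaw": 0}, {"x": 0, "y": 0, "z": 0, "yaw": 0}, {"x": 0, "y": 0, "z": 0, "yaw": 0}, {"x": 0, "y": 0, "z": 0, "yaw": 0}], fingers=2.4)

```text
t: 11.5
ee_pos: [0.5109, -0.3576, 0.0305]
tool_rot: [0.125, 0.992, -0.0, 0.0]
wrist_force: [-0.4, -0.7, -0.0]
width: 0.0295
grasp_force: 30.0
```

>>> drive_tool(rows=[{"x": 0, "y": 0, "z": 0, "yaw": 0}, {"x": 0, "y": 0, "z": 0, "yaw": 0}, {"x": 0, "y": 0, "z": 0, "yaw": 0}])

```text
t: 11.75
ee_pos: [0.5109, -0.3576, 0.0306]
tool_rot: [0.125, 0.992, -0.0, 0.0]
wrist_force: [-0.6, -0.3, 0.7]
width: 0.0298
grasp_force: 30.0
```

>>> drive_tool(rows=[{"x": 0, "y": 0, "z": 0.5, "yaw": 0}, {"x": 0, "y": 0, "z": 1.2, "yaw": 0}, {"x": 0, "y": 0, "z": 2, "yaw": 0}, {"x": 0, "y": 0, "z": 3, "yaw": 0}, {"x": 0, "y": 0, "z": 4.5, "yaw": 0}])

```text
t: 12.17
ee_pos: [0.5103, -0.357, 0.0756]
tool_rot: [0.125, 0.992, 0.0, -0.001]
wrist_force: [0.4, -0.1, -1.4]
width: 0.0297
grasp_force: 30.0
```

>>> drive_tool(rows=[{"x": 0, "y": 0, "z": 3, "yaw": 0}, {"x": 0, "y": 0, "z": 6.5, "yaw": 0}, {"x": 0, "y": 0, "z": 10, "yaw": 0}, {"x": 0, "y": 0, "z": 13.5, "yaw": 0}, {"x": 0, "y": 0, "z": 16, "yaw": 0}])

```text
t: 12.58
ee_pos: [0.5116, -0.3581, 0.2409]
tool_rot: [0.125, 0.992, -0.002, 0.002]
wrist_force: [0.7, -0.4, 0.4]
width: 0.0299
grasp_force: 30.0
```

>>> drive_tool(rows=[{"x": 0.4, "y": 1.5, "z": 0, "yaw": 0}, {"x": 1.2, "y": 4.5, "z": 0, "yaw": 0}, {"x": 2.1, "y": 8, "z": 0, "yaw": 0}, {"x": 3.0, "y": 11.5, "z": 0, "yaw": 0}, {"x": 3.9, "y": 15, "z": 0, "yaw": 0}])

```text
t: 13.0
ee_pos: [0.5496, -0.2055, 0.2354]
tool_rot: [0.125, 0.992, 0.0, -0.0]
wrist_force: [0.4, -0.4, -0.8]
width: 0.0295
grasp_force: 30.0
```

>>> drive_tool(rows=[{"x": 0.9, "y": 3.5, "z": 0, "yaw": 0}, {"x": 1.8, "y": 7, "z": 0, "yaw": 0}, {"x": 2.7, "y": 10.5, "z": 0, "yaw": 0}, {"x": 3.5, "y": 14, "z": 0, "yaw": 0}, {"x": 4.3, "y": 17, "z": 0, "yaw": 0}])

```text
t: 13.42
ee_pos: [0.5924, -0.0346, 0.2354]
tool_rot: [0.124, 0.992, 0.0, -0.0]
wrist_force: [1.4, -0.8, -1.9]
width: 0.0299
grasp_force: 30.0
```

>>> drive_tool(rows=[{"x": 0.4, "y": 2, "z": 0, "yaw": 0}, {"x": 1.1, "y": 4.1, "z": 0, "yaw": 0}, {"x": 1.1, "y": 4.1, "z": 0, "yaw": 0}, {"x": 1.1, "y": 4.1, "z": 0, "yaw": 0}, {"x": 1.1, "y": 4.1, "z": 0, "yaw": 0}])

```text
t: 13.83
ee_pos: [0.6034, 0.0034, 0.2352]
tool_rot: [0.124, 0.992, -0.0, -0.0]
wrist_force: [0.0, -0.3, -1.7]
width: 0.0299
grasp_force: 30.0
```

```bash
cat > chk.py <<'E'
from h import *
s=telemetry.read_state(); e=s["ee_pos"]; print(s["t"],e,s["tool_rot"],s["width"],s["wrist_force"])
for n in("scene","side"):
    w=get_image(n); P=pts(w); Z=P[...,2]; f=w["frame"]; np.savez(f"{n}6.npz",**w)
    h=cv2.cvtColor(f,cv2.COLOR_BGR2HSV); near=(np.hypot(P[...,0]-e[0],P[...,1]-e[1])<.05)&(Z>.14)
    red=near&((h[...,0]<5)|(h[...,0]>174))&(h[...,1]>150); br=near&(h[...,0]>8)&(h[...,0]<28)&(h[...,1]>110)
    for k,m in(("red",red),("brass",br)):
        if m.sum()<5: continue
        v,u=np.nonzero(m); q=P[m]; print(n,k,m.sum(),"px",u.mean(),v.min(),v.max(),"med",np.median(q,0),"z",np.percentile(q[:,2],[1,99]))
    print(n,"port px",proj(w,[.6033,.0045,.145]),"tcp px",proj(w,e))
w=get_image("wrist"); P=pts(w); Z=P[...,2]; h=cv2.cvtColor(w["frame"],cv2.COLOR_BGR2HSV); np.savez("w6.npz",**w)
q=P[((h[...,0]<5)|(h[...,0]>174))&(h[...,1]>150)&(abs(Z-(e[2]+.0575))<.01)&(np.hypot(P[...,0]-e[0],P[...,1]-e[1])<.04)]
if len(q):
    t=np.percentile(q[:,2],95); q=q[abs(q[:,2]-t)<.003]; print("cap top",len(q),cv2.minEnclosingCircle(q[:,:2].astype(np.float32)),t)
q=P[(abs(Z-.105)<.004)&(np.hypot(P[...,0]-.603,P[...,1]-.0045)<.065)]; print("flange",len(q),cv2.minEnclosingCircle(q[:,:2].astype(np.float32)),np.median(q[:,2]))
E
python3 chk.py
```

```text
13.8333 [0.60339732 0.00341813 0.23523881] [ 1.24437595e-01  9.92227370e-01 -2.30474222e-04 -2.79553765e-04] 0.02989956962252951 [ 0.00713871 -0.28613365 -1.74414488]
scene red 98 px 267.64285714285717 177 189 med [6.10911201e-01 1.37244923e-04 2.88285104e-01] z [0.27376102 0.29441631]
scene brass 339 px 269.28908554572274 150 209 med [ 0.61568616 -0.00134994  0.26362859] z [0.21049894 0.34522047]
scene port px [269.36013028 225.28607953] tcp px [267.88926468 198.43302709]
side brass 246 px 317.9268292682927 60 172 med [ 0.59307059 -0.00246301  0.27233292] z [0.20966474 0.48223685]
side port px [315.55908724 193.08211304] tcp px [317.14075684 161.87922928]
cap top 726 ((0.6021202802658081, 0.0029700857121497393), 0.012062636204063892) 0.29365372642678694
flange 8449 ((0.6032519340515137, 0.004492244683206081), 0.058261118829250336) 0.10507858802194758
```

>>> drive_tool(rows=[{"x": 0.1, "y": 0.1, "z": -0.5, "yaw": 0}, {"x": 0.1, "y": 0.1, "z": -1.5, "yaw": 0}, {"x": 0.1, "y": 0.1, "z": -2.5, "yaw": 0}, {"x": 0.1, "y": 0.1, "z": -3.5, "yaw": 0}, {"x": 0.1, "y": 0.1, "z": -4, "yaw": 0}])

```text
t: 14.4
ee_pos: [0.6036, 0.0044, 0.1923]
tool_rot: [0.125, 0.992, -0.0, -0.002]
wrist_force: [-1.1, -0.6, -1.8]
width: 0.0297
grasp_force: 30.0
```

>>> drive_tool(rows=[{"x": 0, "y": 0, "z": -0.3, "yaw": 0}, {"x": 0, "y": 0, "z": -0.6, "yaw": 0}, {"x": 0, "y": 0, "z": -0.9, "yaw": 0}, {"x": 0, "y": 0, "z": -1, "yaw": 0}, {"x": 0, "y": 0, "z": -1, "yaw": 0}])

```text
t: 14.82
ee_pos: [0.6049, 0.0045, 0.1854]
tool_rot: [0.125, 0.992, -0.0, 0.0]
wrist_force: [-0.1, 0.1, -1.5]
width: 0.0296
grasp_force: 30.0
```

>>> drive_tool(rows=[{"x": 0, "y": 0, "z": -0.15, "yaw": 0}, {"x": 0, "y": 0, "z": -0.15, "yaw": 0}, {"x": 0, "y": 0, "z": -0.15, "yaw": 0}, {"x": 0, "y": 0, "z": -0.15, "yaw": 0}, {"x": 0, "y": 0, "z": -0.15, "yaw": 0}])

```text
t: 15.23
ee_pos: [0.6049, 0.0045, 0.1841]
tool_rot: [0.125, 0.992, 0.0, 0.0]
wrist_force: [-0.2, -0.5, -0.6]
width: 0.0292
grasp_force: 30.0
```

```bash
python3 chk.py; python3 - <<'E'
from h import *
o=[]
for n in("scene6","side6"):
    w=dict(np.load(n+".npz")); u,v=proj(w,[.6033,.0045,.17]).astype(int); o.append(cv2.resize(w["frame"][v-50:v+50,u-40:u+40],(400,500),interpolation=cv2.INTER_CUBIC))
cv2.imwrite("pics/c6.png",np.hstack(o))
E
```

```text
15.2333 [0.6049324  0.00452431 0.18413792] [1.24561099e-01 9.92211928e-01 3.77966781e-07 1.52510026e-04] 0.02924195585267642 [-0.18907009 -0.52614207 -0.57612585]
scene red 83 px 269.33734939759034 196 206 med [0.61354827 0.00070554 0.23713032] z [0.22294484 0.24833901]
scene brass 301 px 271.1860465116279 169 225 med [6.17187250e-01 3.32423827e-04 2.13366199e-01] z [0.15898717 0.30462015]
scene port px [269.36013028 225.28607953] tcp px [269.30596246 214.42717252]
side brass 205 px 317.13658536585365 85 190 med [ 5.94341259e-01 -5.63300051e-04  2.20623927e-01] z [0.15848468 0.42634596]
side port px [315.55908724 193.08211304] tcp px [316.68188641 179.6937383 ]
cap top 710 ((0.6000686883926392, 0.0008678841404616833), 0.016886940225958824) 0.24226410195856452
flange 10802 ((0.603422224521637, 0.004615578334778547), 0.05826888605952263) 0.10509500574369501
```

View pics/c6.png

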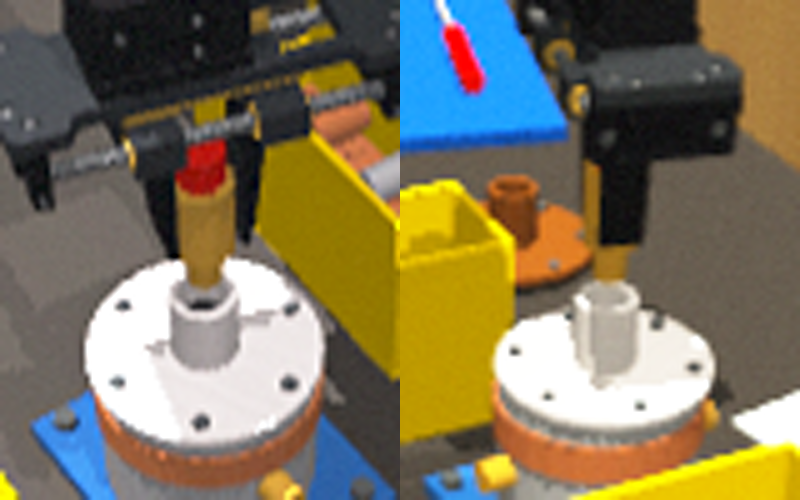

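The valve hangs upright over the neck: scene crop has the foot at (207,275) over the neck at (205,300), and the side crop has the foot at (612,265) over the neck at (607,295). The gap is about 1.1 cm. I'll check centring to sub-pixel before handing in.

```bash
python3 - <<'E'
from h import *
for n in("scene6","side6"):
    w=dict(np.load(n+".npz")); h=cv2.cvtColor(w["frame"],cv2.COLOR_BGR2HSV).astype(int)
    p0=proj(w,[.6033,.0045,.145]);
    # brass foot rows / neck rows: span centre vs expected axis of the port
    for z,kind in((.185,"b"),(.165,"b"),(.161,"b"),(.158,"b"),(.135,"n"),(.128,"n"),(.12,"n")):
        a=proj(w,[.6033,.0045,z]); v=int(round(a[1])); u0=int(round(a[0]))
        seg=h[v,u0-14:u0+15]
        m=((seg[:,0]>8)&(seg[:,0]<28)&(seg[:,1]>110)) if kind=="b" else None
        if kind=="b": u=np.nonzero(m)[0]+u0-14; print(n,z,v,"axis",round(a[0],1),"span",u.min() if len(u) else 0,u.max() if len(u) else 0,u.mean() if len(u) else 0)
        else: print(n,z,v,"axis",round(a[0],1),u0-14,seg[:,2].tolist())
    c=w["depth"][int(p0[1]),int(p0[0])]; print("mm/px",1000*c/w["fx"],"right axis",att(w)[:,0])
E
```

```text
scene6 0.185 214 axis 268.9 span 264 283 272.5
scene6 0.165 220 axis 269.1 span 266 273 269.5
scene6 0.161 221 axis 269.2 span 267 272 269.5
scene6 0.158 222 axis 269.2 span 267 272 269.5
scene6 0.135 228 axis 269.5 255 [255, 255, 255, 255, 255, 255, 255, 246, 221, 220, 172, 119, 112, 62, 60, 61, 81, 103, 157, 233, 235, 188, 255, 255, 255, 255, 255, 255, 255]
scene6 0.128 230 axis 269.5 256 [255, 255, 255, 255, 255, 255, 255, 146, 186, 228, 227, 207, 203, 206, 206, 229, 241, 234, 198, 148, 190, 255, 255, 255, 201, 187, 184, 183, 219]
scene6 0.12 232 axis 269.6 256 [255, 255, 255, 255, 255, 255, 255, 151, 143, 152, 149, 162, 163, 179, 185, 165, 160, 160, 159, 150, 148, 191, 190, 190, 189, 188, 187, 237, 240]
mm/px 2.3267132163784963 right axis [ 0.5576431   0.82993489 -0.01556452]
side6 0.185 180 axis 316.1 span 302 314 308.0
side6 0.165 186 axis 315.8 span 302 320 311.3333333333333
side6 0.161 188 axis 315.8 span 302 320 310.94117647058823
side6 0.158 189 axis 315.7 span 302 319 310.4
side6 0.135 196 axis 315.4 301 [104, 107, 119, 146, 167, 185, 179, 142, 131, 181, 220, 232, 188, 192, 192, 196, 199, 210, 217, 205, 186, 195, 219, 185, 166, 91, 84, 106, 104]
side6 0.128 199 axis 315.3 301 [255, 255, 255, 255, 255, 255, 255, 241, 197, 194, 215, 216, 176, 177, 184, 183, 183, 182, 179, 187, 178, 208, 246, 233, 137, 97, 172, 242, 244]
side6 0.12 201 axis 315.2 301 [255, 255, 255, 255, 255, 255, 255, 255, 203, 194, 221, 216, 176, 181, 182, 185, 183, 183, 180, 179, 182, 218, 246, 245, 245, 245, 245, 244, 244]
mm/px 2.6566799318042347 right axis [ 0.91495767 -0.40333571 -0.01314387]
```

>>> drive_tool(rows=[{"x": -0.1, "y": 0.05, "z": -0.08, "yaw": 0}, {"x": -0.1, "y": 0.05, "z": -0.08, "yaw": 0}, {"x": -0.1, "y": 0.05, "z": -0.08, "yaw": 0}, {"x": -0.1, "y": 0.05, "z": -0.08, "yaw": 0}, {"x": -0.1, "y": 0.05, "z": -0.08, "yaw": 0}])

```text
t: 15.8
ee_pos: [0.6039, 0.005, 0.1831]
tool_rot: [0.125, 0.992, -0.0, 0.0]
wrist_force: [-0.3, 0.1, -1.0]
width: 0.0294
grasp_force: 30.0
```

>>> drive_tool(rows=[{"x": 0, "y": 0, "z": 0, "yaw": 0}, {"x": 0, "y": 0, "z": 0, "yaw": 0}, {"x": 0, "y": 0, "z": 0, "yaw": 0}, {"x": 0, "y": 0, "z": 0, "yaw": 0}, {"x": 0, "y": 0, "z": 0, "yaw": 0}])

```text
t: 16.22
ee_pos: [0.6039, 0.005, 0.1832]
tool_rot: [0.125, 0.992, -0.0, 0.0]
wrist_force: [-1.0, -1.8, -1.9]
width: 0.0296
grasp_force: 30.0
```

```bash
python3 - <<'E'
from h import *
s=telemetry.read_state(); e=s["ee_pos"]; print(s["t"],e,s["wrist_force"],abs(s["qd"]).max())
w=get_image("side"); h=cv2.cvtColor(w["frame"],cv2.COLOR_BGR2HSV).astype(int)
for v in (186,188,189): print(v,[tuple(x) for x in h[v,309:324].tolist()])
P=pts(w); m=(np.hypot(P[...,0]-.603,P[...,1]-.0045)<.04)&(P[...,2]>.155)&(P[...,2]<.17)
for v in (186,188,189): u=np.nonzero(m[v])[0]; print(v,u.min() if len(u) else 0,u.max() if len(u) else 0)
m=(np.hypot(P[...,0]-.603,P[...,1]-.0045)<.025)&(P[...,2]>.115)&(P[...,2]<.14)
for v in (198,200,202): u=np.nonzero(m[v])[0]; print(v,u.min() if len(u) else 0,u.max() if len(u) else 0)
E
```

```text
16.2167 [0.60387234 0.00499169 0.18315251] [-0.97904062 -1.81826267 -1.9290751 ] 0.0016727450047928324
186 [(14, 214, 225), (14, 213, 218), (13, 213, 176), (14, 208, 120), (18, 196, 130), (19, 207, 155), (19, 206, 162), (19, 200, 167), (19, 211, 164), (19, 205, 158), (18, 186, 140), (18, 87, 100), (18, 60, 106), (18, 50, 102), (21, 58, 102)]
188 [(13, 204, 109), (12, 154, 68), (17, 78, 62), (18, 112, 91), (18, 188, 133), (20, 207, 159), (19, 204, 165), (19, 208, 164), (20, 203, 163), (19, 203, 157), (18, 168, 137), (16, 62, 103), (17, 61, 105), (19, 53, 106), (16, 61, 104)]
189 [(12, 108, 59), (14, 76, 67), (17, 55, 92), (17, 87, 105), (19, 167, 134), (19, 208, 157), (19, 204, 166), (19, 210, 163), (19, 207, 161), (19, 211, 155), (19, 164, 138), (18, 58, 106), (18, 55, 106), (18, 60, 106), (18, 54, 103)]
186 313 319
188 313 319
189 313 319
198 310 322
200 310 322
202 310 322
```

Side view now: foot spans columns 313–319 (centre 316) and the neck 310–322 (centre 316), so it's centred, with a gap of about 1 cm and the arm still.

```bash
python3 -c "
from cell import robot; print(robot.hand_in())"
```

```text
the job is handed in; nothing more can be done
None
```

The job is handed in at about 16 s: the cover sits seated and level on the boiler, and the safety valve is held still and upright, centred about 1 cm above its neck. I didn't take a final look at the bins or the other two fittings, but no contact showed in the force readings.

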